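# Load the specimen carriage and index it one hole toward the ring lamp

## Robot

A 6-joint arm with a two-finger parallel gripper is mounted at the origin on the work surface. World frame = base frame: x ahead of the robot, y to its left, z up, the work surface at z = 0. Lengths are in m, angles in rad, forces in N, time in s.
With the tool pointing down it reaches from about 0.225 to 0.875 m from the base axis. Payload 3.4 kg.
Tool frame: the origin (TCP) lies on the centre line of the jaws, within the pads' length; the fingertips stand 22 mm ahead of it and the grasp point (between the pads) lies 3 mm ahead of it; z points along the fingers, y is the line along which they close (so a half turn about z gives the same grasp; the last joint's range is limited). The gripper opens to 85 mm and grips with 20 to 120 N. Pads are 22 mm wide; open, the fingers measure 114 mm over their backs; the gripper's body (76 mm by 85 mm) begins 54 mm behind the grasp point. The pads swing forward as they close: fully open they stand 13 mm farther back than shut.
Start: joints at [-1.346, 0.276, 1.505, -0, 1.361, -0.121], TCP at [0.195, -0.541, 0.253] pointing down, gripper open.
Joint ranges: [-2.89, 2.89], [-0.75, 2.08], [0.22, 2.7], [-1.18, 4.32], [0.11, 2.71], [-2.7, 2.7]. Speed limits (rad/s): [2.57, 2.57, 3.14, 3.14, 3.14, 3.14].

## Interface

Orientations are given as a unit quaternion [w, x, y, z].
In Python, from rig import manip gives the robot as it stands.
- The arm moves only by the shell command python3 steer.py 'ROWS' [OPENING] [FORCE]. ROWS is rows parted by semicolons, their numbers by spaces, 1 to 5 of them, each of 4 numbers: dx, dy, dz in m, then a turn about the tool's z in rad; each row shifts and turns the commanded pose from where the row before left it, along the tool's axes as they then stand; what a row does not reach is not made up. A row lasts 1/12 s, in which the tool goes at most 0.0417 m and 0.125 rad, less where a joint would pass 70% of its speed; a pose out of reach is approached as far as the arm can. OPENING is the finger opening in m, set as the command begins (- or left out keeps the last). The fingers move at their own pace and stop on an object; FORCE is the grip in N (left out, the last holds). Time passes only in rows, so rows that do not move let the fingers close. It prints the time, the measured TCP pose, the force, the opening and the grip force at its end.
- manip.get_state(): the state, without advancing time (a new reading comes with each control period).
- manip.get_image(name): name is "scene" or "top" or "wrist"; returns a dict with "img" (480x640x3 uint8, red, green, blue), "camera_matrix" (3x3 intrinsics, pixels), "T" (4x4, takes a point from camera to world coordinates); the wrist camera has in their place "hand_eye" (4x4, takes a point from camera to tool coordinates, whose origin is the TCP and whose axes are the flange's). Camera axes: x right, y down, z forward; pixel columns grow to the right and rows downward; lengths in m; the calibration is good to about 2 mm. A picture is of the moment at which its call begins: read the wrist's pose just before it. There is no depth.
- manip.sign_off(): hands the job in; it is judged then, once.
The state is a dict: "clock": time; "qpos": joint angles; "qd": joint speeds; "effort": joint torques, N m; "position": TCP position; "ee_rot": TCP orientation; "contact_force": force on the tool from outside, world axes, zero at the start; "moment": the same for the moment, N m; "width": finger opening in m; "gripper_force": force on a finger pad.
Only numpy, scipy, OpenCV 4.12 (cv2) and the standard library are available. Lean on these libraries where they do the work, as an engineer would, in place of code of your own. Each camera call takes 0.05 s, during which the arm holds its last target. There are 200 camera calls.

## Task

Stand the tall specimen mount in the round nest of the rail carriage and let go of it. Then take the knob of the carriage's lock plunger, pull it up to free the pin, slide the carriage along its rail to the very next hole on the side of the ring lamp, and let the pin go fully home in that hole. Finish while still holding the knob with the pin home (do not let go), the mount still standing in the nest and the other things on the table left alone.

Things in the scene. Friction and masses are not known exactly. Their poses are not given: they have to be found in the camera images.
- specimen: The tall brass specimen mount, loose, upright on the table to the robot's right at the start: round foot 46 mm in diameter and 8 mm thick, a round stem 16 mm in diameter from 8 to 44 mm above its underside and a blunt cone on top to 52 mm. About 0.12 kg. Origin: centre of its underside; z up along the stem.
- rail: Fixed rail: dark base plate 130 x 420 x 12 mm with a steel guide and a steel index bar along it. Origin: centre of the plate's underside; y along the rail, z up, -x side roughly to the robot. The bar lies 40 mm to -x, top at 26 mm, with five holes at y = -80, -40, 0, 40, 80 mm, each 12 mm along the rail, 14 mm deep. The carriage's pin starts in the middle hole (y = 0).
- carriage (a joint): Travel of the black carriage along the rail's +y, m: 0 at the middle hole, next holes at +0.040 and -0.040, stops at +-0.085. Pin up: it slides with 1.5 N of friction and stays where left; pin home: 2 mm of play either way. Its top is 42 mm above the table: a 76 x 76 mm plate with a 28 mm wide tongue to the rail's -x side that bears the plunger.
- nest (a point): Centre of the floor of the carriage's round nest, 42 mm above the table, 28 mm to the rail's +x side of its middle line. The nest is a low ring 52 mm inside, 60 mm outside, its wall 6 mm high. Moves with the carriage; axes as the rail's.
- plunger (a joint): Lift of the spring-loaded lock plunger, m: 0 with its pin home in a hole, 0.020 fully pulled. The 8 mm round-ended pin reaches 13 mm into the index bar: it is free from 0.013 upward, and rests on the bar at about 0.013 if let down between holes. The spring pushes it down with about 4 N at home and 7 N at 0.018.
- knob (a point): Middle of the plunger's round black knob: an upright cylinder, diameter 24 mm, height 22 mm, on a 10 mm stem over the carriage's tongue, 40 mm to the rail's -x side. With the pin home this point is 75 mm above the table, the knob's underside 64 mm, and a steel collar below reaches 50 mm. Moves with plunger and carriage; axes as the rail's.
- ring_lamp: The ring lamp at one end of the rail (which end changes): a ring about 88 mm across, upright on a short post, its top 154 mm above the table, fixed, 185 mm from the rail's middle. Origin: centre of its post's foot.
- screen: The square screen, 88 mm, on a like post at the rail's other end, fixed, 185 mm from the rail's middle. Origin: centre of its post's foot. Leave alone.
- spare_mount: A short, stubby brass spare mount, loose: foot 40 mm in diameter and 14 mm thick, stem 12 mm in diameter, 26 mm high in all. Origin: centre of its underside. Leave alone.
- jar: A small closed jar, 44 mm in diameter, 50 mm high, loose. Origin: centre of its underside. Leave alone. (The specimen mount, the spare mount and the jar stand in three places on the right, in changing order, at least 90 mm apart between centres.)
- screwdriver: A screwdriver lying on the left, toward the robot. Leave alone.
- wrench: A wrench lying on the right, away from the robot. Leave alone.
- dish: A low clear dish, 80 mm across, on the left. Leave alone.
- slide_box: A grey box, 85 x 60 x 32 mm, on the left. Leave alone.
- bottle: An amber bottle, 50 mm in diameter, 100 mm high, on the left. Leave alone.
- weight: A small brass weight, 20 mm in diameter, 16 mm high, lying on the rail's base plate near one end, beyond the reach of the carriage. Leave alone.

How it is judged:
On the way, in this order (a step that is already met when the one before it is completed fails the run):
1. the specimen mount stands in the nest, let go, the carriage still pinned in the middle hole (horizontal distance between specimen and nest below 0.006 m and z of specimen in the frame of nest between -0.003 and 0.003 m and angle between specimen's own z axis and vertical below 0.1 rad and contact force between the fingers and specimen below 0.1 N and value of joint carriage between -0.004 and 0.004 m and value of joint plunger below 0.003 m), for 0.2 s.
2. the plunger is pulled up clear of the hole (value of joint plunger above 0.012 m), for 0.1 s.
3. the carriage is at the next hole toward the ring lamp, the pin home (((y of ring_lamp in the frame of rail above 0 m and value of joint carriage between 0.036 and 0.044 m) or (y of ring_lamp in the frame of rail below 0 m and value of joint carriage between -0.044 and -0.036 m)) and value of joint plunger below 0.003 m), for 0.2 s.
At the end, for the whole second after the job is handed in: Carriage at the next hole toward the lamp (40 mm from the middle hole, within 4 mm), at rest, plunger within 3 mm of home; fingers still on the knob (over 2 N); mount upright in the nest (foot within 3 mm of its floor, centre within 6 mm), not touched by the fingers (all of step 3 and horizontal distance between specimen and nest below 0.006 m and z of specimen in the frame of nest between -0.003 and 0.003 m and angle between specimen's own z axis and vertical below 0.1 rad and contact force between the fingers and specimen below 0.1 N and contact force between the fingers and plunger above 2 N and velocity of joint carriage between -0.01 and 0.01 m/s); the arm keeps its last pose, push and grip.
It fails at once if the carriage is slid away from the ring lamp ((y of ring_lamp in the frame of rail above 0 m and value of joint carriage below -0.02 m) or (y of ring_lamp in the frame of rail below 0 m and value of joint carriage above 0.02 m)).
It fails at once if the carriage is slid well past the next hole (value of joint carriage above 0.065 m or value of joint carriage below -0.065 m).
It fails at once if the specimen mount is tipped over (angle between specimen's own z axis and vertical above 0.6 rad).
It fails at once if one of the other things is disturbed (moved over 20 mm) (distance of any of spare_mount, jar, screwdriver, wrench, dish, slide_box, bottle, weight from where it was at the start of the episode above 0.02 m).
It also fails if it takes over 48 s, if anything falls off the work surface, if the arm or the gripper's body presses on something with over 40 N, if the wrist force passes 120 N, or if a joint passes its speed limit or range.

## Working session

There is one attempt and no reset: what is moved stays moved. The work goes in short steps, Python scripts to look and compute and a shell command to move; the robot and the scene stay as the last step left them, time stands still between calls to the robot, and variables do not carry over. Pictures are saved under pics/ and viewed, at most 10 in all, crops included, and the job is handed in when it is done.

```bash
ls; mkdir -p pics
python3 - <<'E'
from rig import manip
import cv2,json,numpy as np
s=manip.get_state();print({k:np.round(v,3).tolist() for k,v in s.items()})
d={}
for n in["top","scene"]:
    r=manip.get_image(n);cv2.imwrite(f"pics/{n}0.png",r["img"][:,:,::-1]);print(n,np.round(r["camera_matrix"],1).tolist(),np.round(r["T"],3).tolist())
    np.savez(f"{n}.npz",K=r["camera_matrix"],T=r["T"])
E
```

```text
pics
rig.py
steer.py
{'clock': 0.0, 'qpos': [-1.346, 0.277, 1.506, 0.0, 1.361, -0.121], 'qd': [-0.001, 0.0, -0.0, 0.001, -0.001, 0.001], 'effort': [-0.0, -41.678, -24.581, -0.0, 0.011, 0.0], 'position': [0.195, -0.54, 0.252], 'ee_rot': [-0.001, 0.985, 0.172, -0.0], 'contact_force': [-0.183, 0.183, 0.214], 'moment': [0.001, -0.016, -0.033], 'gripper_force': 0.0, 'width': 0.085}
top [[609.0, 0.0, 314.8], [0.0, 609.0, 241.7], [0.0, 0.0, 1.0]] [[-0.073, -0.975, 0.212, 0.176], [-0.997, 0.073, -0.01, 0.046], [-0.005, -0.212, -0.977, 1.533], [0.0, 0.0, 0.0, 1.0]]
scene [[553.3, 0.0, 327.6], [0.0, 553.3, 240.9], [0.0, 0.0, 1.0]] [[0.346, 0.6, -0.721, 1.413], [0.938, -0.233, 0.256, -0.298], [-0.014, -0.765, -0.644, 0.892], [0.0, 0.0, 0.0, 1.0]]
```

View pics/top0.png

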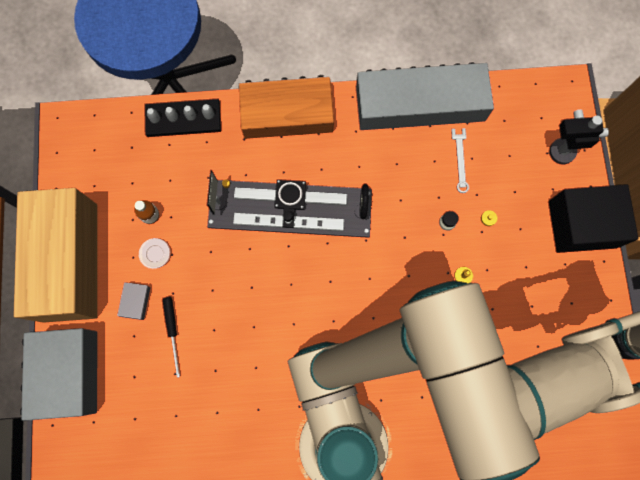

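Top view: the rail runs from (208,215) to (370,220). The brass mounts are at (489,217) and (464,274), and the jar is at (450,220). I'll zoom in to tell the mounts and the lamp/screen apart.

Run:
```python
import cv2,numpy as np
t=cv2.imread("pics/top0.png");s=cv2.imread("pics/scene0.png")
a=cv2.resize(t[165:245,200:380],None,fx=4.4,fy=4.4,interpolation=2)[:300]
b=cv2.resize(t[195:295,430:510],(240,300),interpolation=2)
o=np.zeros((600,800,3),np.uint8);o[:300,:792]=a[:300,:792] if a.shape[0]>=300 else 0
o[300:,:240]=b;o[300:,240:640]=cv2.resize(s,(400,300));cv2.imwrite("pics/z.png",o)
```

```text
(no output)
```

View pics/z.png

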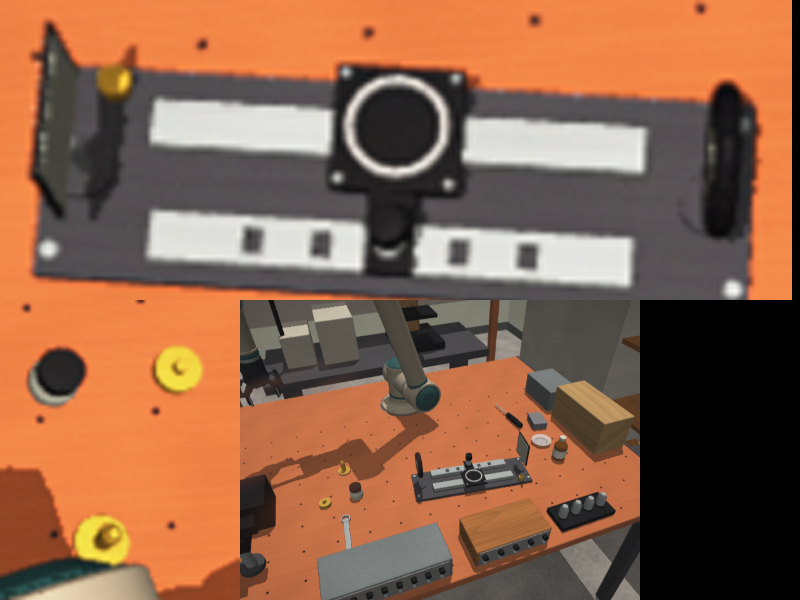

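View pics/scene0.png

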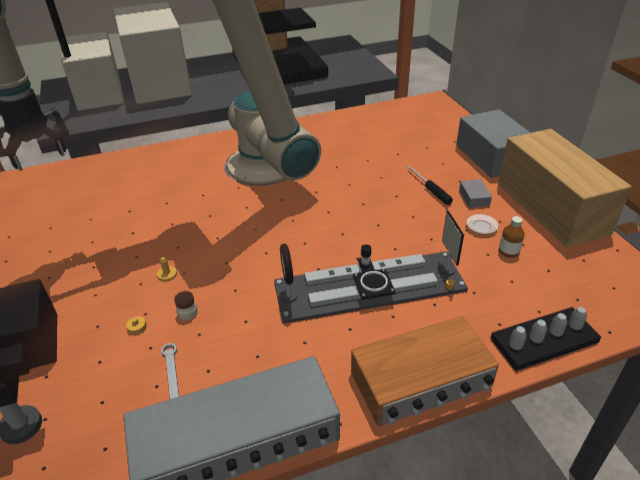

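The tall mount is at top (464,274) and scene (166,270). The ring lamp is on the robot's right (−y) end, and the screen and weight are on the left. So the carriage has to go toward world −y.

```bash
cat > h.py <<'E'
import numpy as np,cv2
from scipy.spatial.transform import Rotation as R
def bp(K,T,uv,z):
    d=T[:3,:3]@np.linalg.solve(K,[uv[0],uv[1],1.]);return T[:3,3]+d*(z-T[2,3])/d[2]
def load(n): f=np.load(n+".npz");return f["K"],f["T"]
def rel(s,target,yaw=None):
    "tool-axes displacement to world target"
    q=s["ee_rot"];r=R.from_quat([q[1],q[2],q[3],q[0]]);return r.inv().apply(np.array(target)-s["position"])
E
python3 - <<'E'
from h import *
t=cv2.imread("pics/top0.png");s=cv2.imread("pics/scene0.png")
K,T=load("top");Ks,Ts=load("scene")
c=lambda x,y:((x)/4.4+200-.4,y/4.4+165-.4)
H=[bp(K,T,c(*p),.026) for p in[(252,240),(320,244),(459,252),(527,257)]]
print("holes",np.round(H,4).tolist());v=H[0]-H[3];print("len",np.linalg.norm(v),"yaw",np.arctan2(-v[0],v[1]),"mid",np.mean(H,0))
print("screws",bp(K,T,c(48,248),.012),bp(K,T,c(733,289),.012))
# ring
g=t.min(2)
m=np.zeros_like(g);m[178:212,272:310]=(g[178:212,272:310]>110)
n,l,st,ce=cv2.connectedComponentsWithStats(m)
for i in range(1,n):
    if st[i,4]>8: print("top comp",st[i],ce[i])
print("nest top",bp(K,T,c(397,126),.048))
print("nest scene",bp(Ks,Ts,(374,281.5),.048))
print("knob top/scene",bp(K,T,c(390,207),.086),bp(Ks,Ts,(366,248),.086))
for im,k,Tt,bb in[(t,K,T,(255,290,445,485)),(s,Ks,Ts,(250,285,150,185))]:
    hsv=cv2.cvtColor(im,cv2.COLOR_BGR2HSV);y0,y1,x0,x1=bb
    mm=np.zeros(im.shape[:2],np.uint8);mm[y0:y1,x0:x1]=cv2.inRange(hsv,(19,90,60),(40,255,255))[y0:y1,x0:x1]
    for y in range(y0,y1):
        x=np.flatnonzero(mm[y]); 
        if len(x):print(y,x.min(),x.max(),end=" | ")
    print()
E
```

```text
holes [[0.5731, 0.1734, 0.026], [0.5677, 0.1342, 0.026], [0.557, 0.054, 0.026], [0.5511, 0.0149, 0.026]]
len 0.16000078710785964 yaw -0.13804768765119427 mid [0.56220969 0.09412727 0.026     ]
screws [0.58083058 0.29410825 0.012     ] [ 0.52643411 -0.1037176   0.012     ]
top comp [278 182  24  23 161] [289.36024845 193.28571429]
top comp [272 189   4  12  42] [273.33333333 194.30952381]
top comp [305 191   5  12  50] [307.22 196.92]
nest top [0.62887185 0.0844168  0.048     ]
nest scene [0.63442538 0.08468635 0.048     ]
knob top/scene [0.57053106 0.09036766 0.086     ] [0.56579007 0.09409478 0.086     ]
267 460 466 | 268 458 468 | 269 457 469 | 270 456 470 | 271 456 471 | 272 455 471 | 273 455 472 | 274 455 472 | 275 455 472 | 276 455 472 | 277 455 472 | 278 456 472 | 279 456 471 | 280 456 471 | 281 457 470 | 282 462 469 | 283 467 469 | 
257 163 163 | 258 161 163 | 259 161 165 | 260 161 166 | 261 161 165 | 262 161 164 | 267 169 173 | 268 169 174 | 269 160 175 | 270 159 175 | 271 158 175 | 272 158 175 | 273 157 175 | 274 157 174 | 275 158 173 | 276 158 173 | 277 159 172 | 278 160 170 |
```

Run:
```python
from h import *
from rig import manip
K,T=load("top");Ks,Ts=load("scene")
print(bp(K,T,(463.5,274.6),.006),bp(Ks,Ts,(166,273),.006),"nest2",bp(K,T,(289.5,193.3),.048))
print("spare",bp(K,T,(489,217),.01),"jar",bp(K,T,(450,219),.05))
s=manip.get_state();sp=bp(K,T,(463.5,274.6),.006)
print(rel(s,[sp[0],sp[1],.2]),R.from_quat(s["ee_rot"][[1,2,3,0]] if hasattr(s["ee_rot"],'shape') else [*s["ee_rot"][1:],s["ee_rot"][0]]).as_matrix().round(3))
r=manip.get_image("wrist");cv2.imwrite("pics/w0.png",r["img"][:,:,::-1]);np.savez("wrist.npz",K=r["camera_matrix"],T=r["hand_eye"]);print(r["hand_eye"].round(3),r["camera_matrix"].round(1).tolist())
X=np.eye(4);q=s["ee_rot"];X[:3,:3]=R.from_quat([q[1],q[2],q[3],q[0]]).as_matrix();X[:3,3]=s["position"]
P=np.linalg.inv(X@r["hand_eye"])@np.append(sp,1);print(r["camera_matrix"]@P[:3]/P[2])
```

```text
[ 0.3945964  -0.33956136  0.006     ] [ 0.39473413 -0.33796804  0.006     ] nest2 [0.62876593 0.08525696 0.048     ]
spare [ 0.53842385 -0.42276588  0.01      ] jar [ 0.53103682 -0.31230534  0.05      ]
[ 0.2560958  -0.12126933  0.05276818] [[ 0.941  0.339 -0.   ]
 [ 0.339 -0.941  0.002]
 [ 0.    -0.002 -1.   ]]
[[ 0.001 -0.958 -0.288  0.072]
 [ 1.     0.001 -0.    -0.001]
 [ 0.001 -0.288  0.958 -0.12 ]
 [ 0.     0.     0.     1.   ]] [[353.7, 0.0, 323.2], [0.0, 353.7, 236.1], [0.0, 0.0, 1.0]]
[181.37063624 -97.88731027   1.        ]
```

View pics/w0.png

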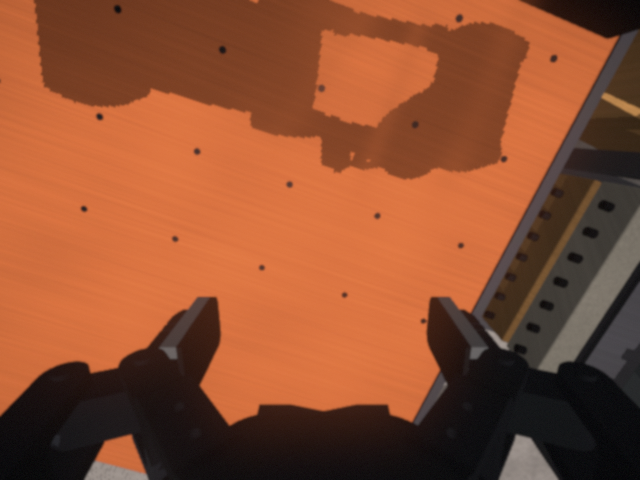

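The wrist view shows only bare table, since the mount is outside it. The measurements agree: specimen (0.3945,−0.339), nest (0.629,0.085), rail yaw −0.138. The top and scene views differ by under 2 mm, and the holes measure exactly 160 mm apart. I'll turn the tool to align with the rail while approaching.

```bash
python3 steer.py '.03 -.02 .015 .097;.03 -.02 .015 .097;.03 -.02 .015 .097;.03 -.02 .015 .097;.03 -.02 .015 .097' 0.06 40
cat > d.py <<'E'
import sys
from h import *
from rig import manip
s=manip.get_state();q=s["ee_rot"];M=R.from_quat([q[1],q[2],q[3],q[0]]).as_matrix()
print("yaw",np.arctan2(M[1,0],M[0,0]).round(4),"tilt",M[:,2].round(4),"pos",np.round(s["position"],4),"w",s["width"],s["gripper_force"],"F",np.round(s["contact_force"],1))
if len(sys.argv)>3:print("go",rel(s,[float(a) for a in sys.argv[1:4]]).round(4))
E
python3 d.py .3945 -.339 .1
```

```text
clock: 0.57
position: [0.3272, -0.4187, 0.1776]
ee_rot: [-0.0, 0.997, -0.072, -0.0]
contact_force: [0.3, -0.4, 0.4]
width: 0.0596
gripper_force: 0.0
yaw -0.1449 tilt [-4.e-04  6.e-04 -1.e+00] pos [ 0.3272 -0.4187  0.1776] w 0.059583999706198106 0.0 F [ 0.3 -0.4  0.4]
go [ 0.0552 -0.0885  0.0776]
```

```bash
python3 steer.py '.018 -.029 .008;.018 -.029 .008;.018 -.029 .008' 2>&1 | head -3; python3 steer.py '.018 -.029 .008 0;.018 -.029 .008 0;.018 -.029 .008 0;0 0 0 0' | tail -1; python3 d.py .3945 -.339 .1;  python3 - <<'E'
from h import *
from rig import manip
K,T=load("top")
s=manip.get_state();r=manip.get_image("wrist");cv2.imwrite("pics/w1.png",r["img"][:,:,::-1])
X=np.eye(4);q=s["ee_rot"];X[:3,:3]=R.from_quat([q[1],q[2],q[3],q[0]]).as_matrix();X[:3,3]=s["position"]
for z in (.008,.052):
    P=np.linalg.inv(X@r["hand_eye"])@np.array([.3945,-.339,z,1]);print(r["camera_matrix"]@P[:3]/P[2])
E
```

```text
Traceback (most recent call last):
  File "steer.py", line 5, in <module>
    connect(sys.argv[1:4])
gripper_force: 0.0
yaw -0.1347 tilt [-0.001   0.0062 -1.    ] pos [ 0.3943 -0.3361  0.1524] w 0.05995251542173712 0.0 F [ 0.1  0.3 -0.5]
go [0.0007 0.0031 0.0524]
[328.38628694 225.36415235   1.        ]
[328.91051772 242.89164279   1.        ]
```

View pics/w1.png

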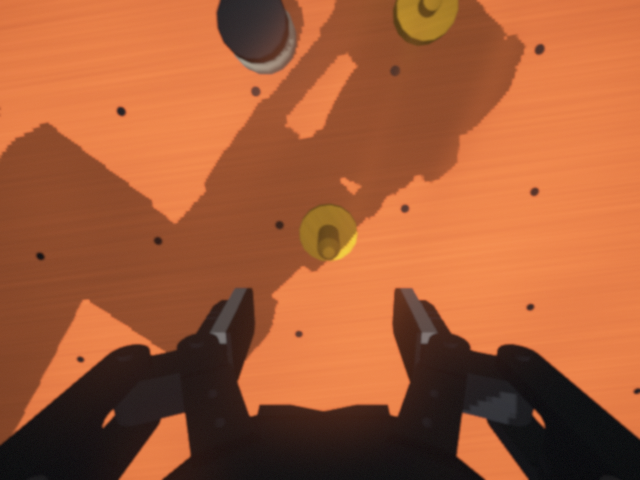

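The wrist view has the mount's foot at (328,233) and its tip at (328,251), where I predicted (328,225) and (329,243). The lateral position is right. Along tool x it is about 5 mm nearer, so I'll split the difference and descend.

```bash
python3 steer.py '-.001 .0015 .039 0;-.001 .0015 .039 0;0 0 .039 0;0 0 0 0;0 0 0 0' |tail -1; python3 d.py .3925 -.339 .035
python3 - <<'E'
from h import *
from rig import manip
r=manip.get_image("wrist");cv2.imwrite("pics/w2.png",r["img"][:,:,::-1])
E
```

```text
gripper_force: 0.0
yaw -0.1402 tilt [-0.0033  0.0032 -1.    ] pos [ 0.3885 -0.3445  0.0362] w 0.060379547477049024 0.0 F [ 1.1 -0.   0.9]
go [ 0.0032 -0.006   0.0012]
```

View pics/w2.png

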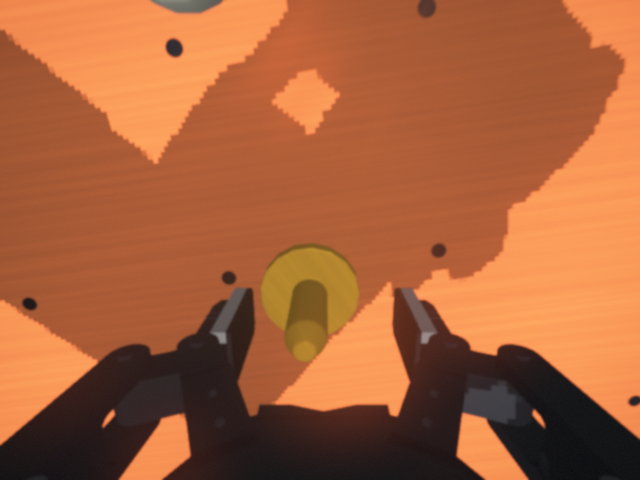

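Stem tip is at (305,350) and the jaw centre at column 324, so a tool-y shift of about −5 mm is needed, which matches the state. I'll correct and check the predicted tip row.

```bash
python3 steer.py '.001 -.0055 0 0;0 0 0 0;0 0 0 0' |tail -1; python3 d.py .3925 -.339 .035;python3 d.py | cut -c1-150
python3 - <<'E'
from h import *
from rig import manip
K,T=load("wrist")
M=lambda x,y,z:(K@(np.linalg.inv(T)@np.array([x,y,z,1]))[:3])
for p in [(0,0,-.016),(.004,0,-.016),(0,0,.028),(.004,0,.028)]:
    m=M(*p);print(p,m/m[2])
E
```

```text
gripper_force: 0.0
yaw -0.1388 tilt [ 0.0027 -0.0032 -1.    ] pos [ 0.3927 -0.3401  0.0394] w 0.06037514403440116 0.0 F [ 0.1  0.5 -0.6]
go [-0.0003 -0.0011  0.0044]
yaw -0.1388 tilt [ 0.0027 -0.0032 -1.    ] pos [ 0.3927 -0.3401  0.0394] w 0.06037514403440116 0.0 F [ 0.1  0.5 -0.6]
(0, 0, -0.016) [325.96443868 350.7274663    1.        ]
(0.004, 0, -0.016) [325.99760733 340.49356998   1.        ]
(0, 0, 0.028) [325.30619626 293.50436551   1.        ]
(0.004, 0, 0.028) [325.32602071 285.53065656   1.        ]
```

```bash
python3 steer.py '0 0 .001 0;0 0 0 0;0 0 0 0;0 0 0 0;0 0 0 0' 0 40|tail -2;python3 steer.py '0 0 0 0;0 0 0 0' |tail -2; python3 d.py .6289 .085 .14
```

```text
width: 0.0147
gripper_force: 39.1
width: 0.0141
gripper_force: 39.2
yaw -0.1393 tilt [ 3.e-04 -3.e-04 -1.e+00] pos [ 0.3918 -0.3394  0.0368] w 0.014082866027724782 39.21813530498184 F [-0.8  0.5  6.1]
go [ 0.1759 -0.4532 -0.1033]
```

```bash
python3 steer.py '0 0 -.02 0;0 0 -.038 0;0 0 -.03 0;-.005 -.03 -.01 0;-.005 -.036 -.005 0' - 60|tail -2;python3 steer.py '-.005 -.036 -.003 0;-.005 -.036 -.003 0;-.005 -.036 0 0;-.005 -.036 0 0;-.005 -.036 0 0' |tail -2;python3 steer.py '-.005 -.036 -.003 0;-.005 -.036 0 0;-.005 -.036 0 0;-.005 -.036 0 0;0 0 0 0' |tail -2; python3 d.py .6289 .085 .15
```

```text
width: 0.0141
gripper_force: 58.7
width: 0.014
gripper_force: 58.7
width: 0.0142
gripper_force: 58.9
yaw -0.133 tilt [-9.0e-04  3.5e-03 -1.0e+00] pos [0.3902 0.0601 0.148 ] w 0.014178059588558632 58.90480004134588 F [-0.2 -0.5 -1.6]
go [ 0.2333 -0.0564 -0.0021]
```

```bash
python3 steer.py '.036 -.009 0 0;.036 -.009 0 0;.036 -.009 0 0;.036 -.009 0 0;.036 -.009 0 0'|tail -1;python3 steer.py '.036 -.009 0 0;.018 -.002 0 0;0 0 0 0;0 0 0 0' |tail -1; python3 d.py .6299 .085 .15
python3 - <<'E'
from h import *
from rig import manip
import json
ps=[];
K,T=load("wrist")
for i in range(4):
    s=manip.get_state();ps.append(s["position"]);r=manip.get_image("wrist")
cv2.imwrite("pics/w3.png",r["img"][:,:,::-1]);print(np.round(ps,4).tolist())
E
```

```text
gripper_force: 58.9
gripper_force: 58.9
yaw -0.1396 tilt [-2.5e-03 -4.0e-04 -1.0e+00] pos [0.6311 0.0769 0.1468] w 0.014318311162121504 58.90152257750742 F [-0.5  0.7 -0.5]
go [-0.0023 -0.0079 -0.0032]
[[0.6311, 0.0769, 0.1468], [0.6298, 0.077, 0.147], [0.6293, 0.0771, 0.1474], [0.6292, 0.0772, 0.1477]]
```

View pics/w3.png

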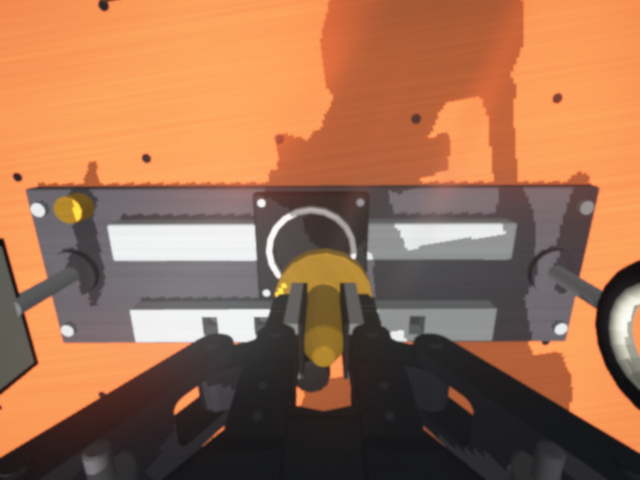

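The ring spans columns 266–356 with its top at row 206, so its centre is left of the held mount (foot 275–372). I'll compute the offset in tool axes.

Run:
```python
from h import *
K,T=load("wrist")
im=cv2.imread("pics/w3.png")
g=im.min(2);m=(g>130).astype(np.uint8)
# outer ring points: first bright pixel per ray from centre col
pts=[]
for a in np.linspace(np.radians(170),np.radians(370),60):
    for r in range(60,25,-1):
        x=311+r*np.cos(a);y=249+r*.95*np.sin(a)
        if m[int(round(y)),int(round(x))] and 200<y<275 and 258<x<364: pts.append((x,y));break
for zt in(.099,):
    P=np.array([bp(K,T,p,zt)[:2] for p in pts])
    from scipy.optimize import least_squares
    f=least_squares(lambda c:np.hypot(*(P-c[:2]).T)-c[2],[0,0,.03],loss="soft_l1",f_scale=.001);print(f.x.round(4),len(pts),np.abs(f.fun).mean())
    print(bp(K,T,(311,206),zt),bp(K,T,(266,249),zt),bp(K,T,(356,249),zt))
for p in((275,290),(372,290),(323,251)):print(bp(K,T,p,.034+.0))
```

```text
[-0.0045 -0.0094  0.0294] 60 0.00029591975554677587
[ 0.02605879 -0.00872672  0.099     ] [-0.00262122 -0.03845372  0.099     ] [-0.00257674  0.02045676  0.099     ]
[-0.00110549 -0.02398055  0.034     ]
[-0.00106651  0.02231798  0.034     ]
[ 0.01860254 -0.00107527  0.034     ]
```

Run:
```python
import cv2,numpy as np
a=cv2.imread("pics/w3.png")[200:380,260:390];b=cv2.imread("pics/w2.png")[230:380,240:370]
o=np.zeros((600,800,3),np.uint8)
a=cv2.resize(a,None,fx=3,fy=3,interpolation=2);b=cv2.resize(b,None,fx=3,fy=3,interpolation=2)
o[:540,:390]=a;o[:450,400:790]=b;cv2.imwrite("pics/z2.png",o)
```

```text
(no output)
```

View pics/z2.png

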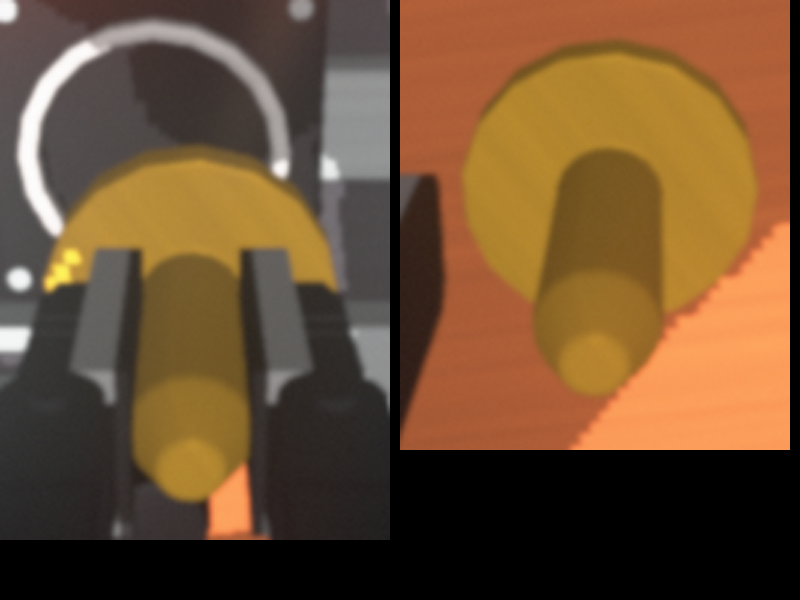

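Run:
```python
from h import *
K,T=load("wrist")
for h in(.033,.037,.041):
    print(h,"w3 foot",(bp(K,T,(323.5,249),h)[0]-.023).round(4),(bp(K,T,(323.5,252.7),h-.008)[0]-.023).round(4),"tip",bp(K,T,(324,356.7),h-.052)[:2].round(4),
     "ring z",.147-.048, "w2 foot",(bp(K,T,(310,243.3),h)[0]-.023).round(4),"tip",bp(K,T,(305,351),h-.052)[:2].round(4))
```

```text
0.033 w3 foot -0.0031 -0.0021 tip [-0.0002 -0.0007] ring z 0.09899999999999999 w2 foot -0.0003 tip [ 0.002 -0.007]
0.037 w3 foot -0.0044 -0.0035 tip [-0.0031 -0.0007] ring z 0.09899999999999999 w2 foot -0.0016 tip [-0.0008 -0.0072]
0.041 w3 foot -0.0058 -0.0049 tip [-0.0059 -0.0007] ring z 0.09899999999999999 w2 foot -0.0029 tip [-0.0036 -0.0075]
```

```bash
python3 steer.py '-.0005 -.0085 .02 0;0 0 .025 0;0 0 0 0;0 0 0 0;0 0 0 0'|tail -1; python3 d.py .6299 .085 .1
python3 - <<'E'
from h import *
from rig import manip
r=manip.get_image("wrist");a=r["img"][:,:,::-1];cv2.imwrite("pics/w4f.png",a)
cv2.imwrite("pics/w4.png",cv2.resize(a[200:400,230:420],None,fx=3,fy=3,interpolation=2))
E
```

```text
gripper_force: 58.9
yaw -0.1392 tilt [ 1.2e-03 -2.0e-04 -1.0e+00] pos [0.6317 0.0859 0.1044] w 0.014416984190117816 58.90644091065042 F [ 0.9 -0.1 -1. ]
go [-0.0016  0.0011  0.0044]
```

View pics/w4.png

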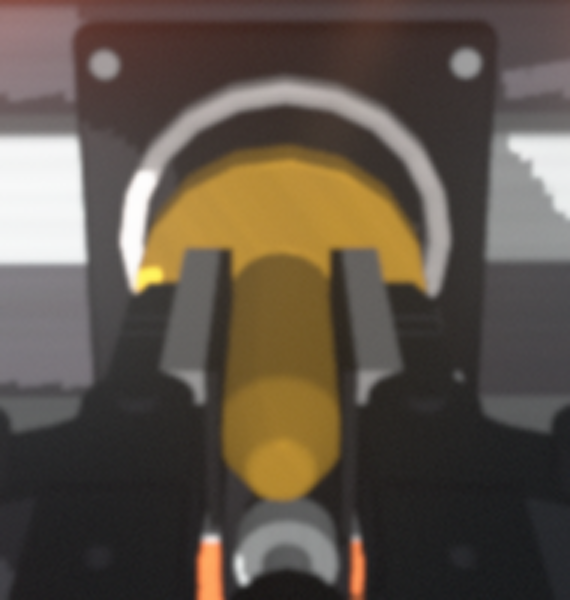

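Ring is centred at column 325, top row 225.7. The mount's foot is centred at about 324.6, with its far edge at row 249. Now computing the remaining x offset.

Run:
```python
from h import *
K,T=load("wrist")
for z in(.053,.056,.059):
    l=bp(K,T,(230+120/3,279),z);r=bp(K,T,(230+451/3,279),z);t=bp(K,T,(325,225.7),z)
    print(z,"ring dia",(r-l)[1].round(4),"cx",(t[0]-.03).round(4),"row279 x",l[0].round(4),"cy",((l+r)/2)[1].round(4))
l=bp(K,T,(230+140/3,292),.03);r=bp(K,T,(230+428/3,292),.03);print("foot",r[1]-l[1],(l+r)/2)
```

```text
0.053 ring dia 0.0586 cx -0.0044 row279 x -0.0037 cy 0.0001
0.056 ring dia 0.0596 cx -0.0052 row279 x -0.0051 cy 0.0001
0.059 ring dia 0.0606 cx -0.006 row279 x -0.0064 cy 0.0001
foot 0.04471239711695632 [-0.00020488 -0.00028935  0.03      ]
```

```bash
python3 steer.py '-.001 .0004 .01 0;0 0 .008 0;0 0 0 0;0 0 .002 0;0 0 0 0'|egrep 'pos|contact'; python3 steer.py '0 0 .001 0;0 0 .001 0;0 0 0 0'|egrep 'pos|contact';python3 d.py
```

```text
position: [0.6303, 0.0857, 0.0828]
contact_force: [0.4, -0.2, -1.2]
position: [0.6306, 0.0858, 0.0812]
contact_force: [1.2, -0.2, -1.1]
yaw -0.1392 tilt [ 1.e-04 -1.e-04 -1.e+00] pos [0.6306 0.0858 0.0812] w 0.014251502666861112 58.90366230974905 F [ 1.2 -0.2 -1.1]
```

```bash
for i in 1 2; do python3 steer.py '0 0 .001 0;0 0 0 0'|egrep 'pos|contact';done
```

```text
position: [0.6305, 0.0858, 0.0802]
contact_force: [0.0, 0.6, -1.5]
position: [0.6304, 0.0857, 0.0791]
contact_force: [-0.1, 1.0, -0.3]
```

```bash
python3 steer.py '0 0 .001 0;0 0 0 0'|egrep 'pos|contact'
python3 - <<'E'
from h import *
from rig import manip
r=manip.get_image("wrist");a=r["img"][:,:,::-1]
cv2.imwrite("pics/w5.png",cv2.resize(a[200:400,230:420],None,fx=3,fy=3,interpolation=2))
E
```

```text
position: [0.6306, 0.0857, 0.0789]
contact_force: [-0.4, 0.5, 2.9]
```

View pics/w5.png

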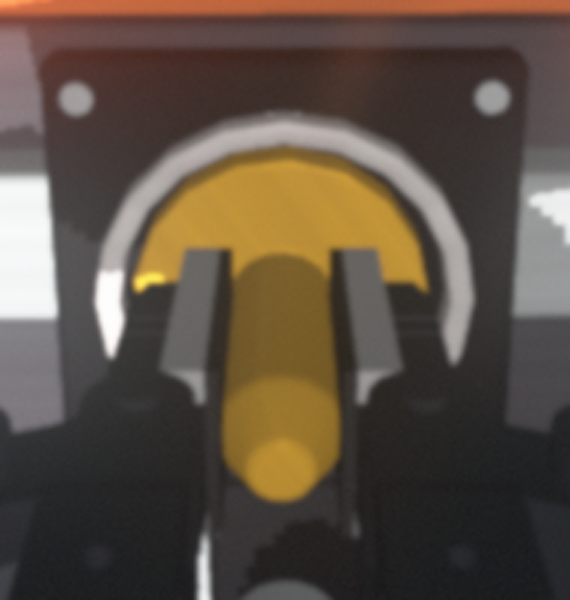

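The foot sits inside the ring and is on the floor (z 0.079−0.037 = 0.042, upward contact force). Releasing.

```bash
python3 steer.py '0 0 0 0;0 0 0 0;0 0 0 0;0 0 0 0' 0.045|egrep 'pos|contact|width';python3 steer.py '0 0 -.01 0;0 0 -.025 0;0 0 -.03 0;0 0 -.02 0;0 0 0 0'|egrep 'pos|contact|width'
python3 - <<'E'
from h import *
from rig import manip
r=manip.get_image("wrist");a=r["img"][:,:,::-1];cv2.imwrite("pics/w6.png",a)
E
python3 d.py .5622 .0941 .165
```

```text
position: [0.6305, 0.0857, 0.0781]
contact_force: [0.1, -0.8, -0.1]
width: 0.0449
position: [0.6337, 0.0859, 0.1693]
contact_force: [0.6, -0.1, 0.4]
width: 0.0448
yaw -0.1391 tilt [ 6.7e-03  1.0e-04 -1.0e+00] pos [0.6324 0.0858 0.1668] w 0.045329174550238265 0.0 F [ 0.1  0.3 -0.1]
go [-0.0707  0.0016  0.0013]
```

View pics/w6.png

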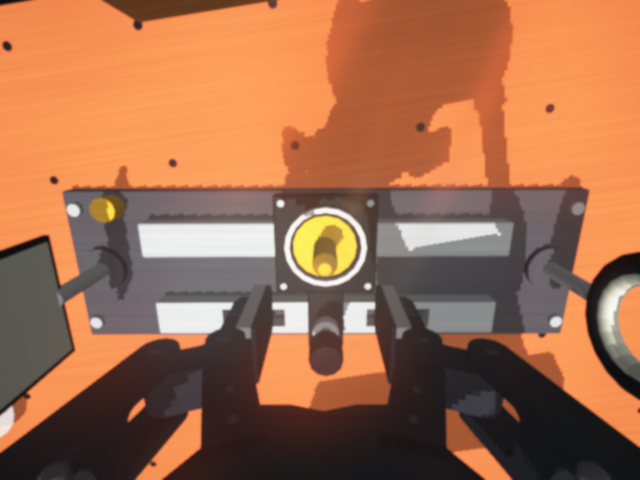

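The wrist view shows the mount standing concentric in the ring at (325,246) and the knob top at (325,360), in line with the jaws. I've used up the picture views, so from here I'll work from numbers. Next, over to the knob.

```bash
python3 - <<'E'
from h import *
K,T=load("wrist");print(bp(K,T,(325,360),.080),bp(K,T,(325.5,246),.118))
E
python3 steer.py '-.03 0 0 0;-.041 0 0 0;0 0 0 0;0 0 0 0'|egrep 'pos|contact|width';python3 d.py .5622 .0941 .078
```

```text
[-0.07357264  0.00022953  0.08      ] [-0.0068249   0.00061212  0.118     ]
position: [0.5562, 0.0959, 0.1619]
contact_force: [0.8, -0.4, 0.3]
width: 0.0451
yaw -0.1384 tilt [-5.3e-03 -3.0e-04 -1.0e+00] pos [0.5562 0.0959 0.1619] w 0.04512852540437698 0.0 F [ 0.8 -0.4  0.3]
go [0.0066 0.0008 0.0838]
```

```bash
python3 steer.py '0 0 .03 0;0 0 .02 0;0 0 0 0;0 0 0 0;0 0 0 0'|egrep 'clock';python3 d.py .5622 .0941 .078
python3 - <<'E'
from h import *
from rig import manip
K,T=load("wrist")
im=manip.get_image("wrist")["img"][:,:,::-1];cv2.imwrite("pics/k.png",im)
g=cv2.cvtColor(im,cv2.COLOR_BGR2GRAY)
for zz in(.022,.028):
    m=K@(np.linalg.inv(T)@np.array([0,0,zz,1]))[:3];print(m/m[2])
print(g[330:470:6,280:372:5])
E
```

```text
clock: 7.68
yaw -0.1394 tilt [ 0.0014 -0.     -1.    ] pos [0.5615 0.0955 0.1138] w 0.04530175938824375 0.0 F [-0.1  0.3 -0.1]
go [0.0009 0.0013 0.0358]
[325.37515253 299.49895195   1.        ]
[325.30619626 293.50436551   1.        ]
[[182 182 182 181 181 181 181 180 179 178 178 178 178 177 176 176 176 175
  176]
 [179 179 180 180 179 179 179 179 179 178 179 179 179 179 178 179 177 177
  176]
 [179 179 179 179 179 179 178 178 178 178 178 178 178 178 177 176 176 176
  175]
 [179 178 179 179 180 179 179 179 178 178 176 178 178 178 177 176 175 174
  173]
 [178 178 179 179 180 179 179 178 179 178 177 176 176 176 175 175 174 175
  172]
 [178 178 179 179 178 178 178 178 178 177 175 176 175 174 173 172 172 172
  172]
 [179 178 177 176 176 176 176 177 177 177 176 175 174 174 173 172 172 172
  172]
 [179 178 177 177 176 176 176 175 176 176 176 171 165 153 131 116 112 112
  111]
 [178 178 178 178 178 177 177 166 120 118 117 116 115 114 113 112 111 110
  110]
 [178 177 178 178 178 177 177 120 115 116 114 114 113 113 112 111 111 110
  109]
 [176 176 177 177 177 177 162 115 115 115 115 113 111 1
[... 379 characters left out ...]
  42  41  42  40  41  40  39  37  38  35  35
   34]
 [ 40  41  41  41  41  41  42  40  39  42  39  37  36  38  35  36  35  34
   31]
 [ 37  39  38  39  38  38  37  37  37  38  37  35  34  34  33  33  34  33
   32]
 [ 35  34  35  35  35  33  37  35  35  33  33  34  33  33  31  30  31  28
   29]
 [ 32  34  33  32  33  32  33  32  32  33  31  30  30  29  30  30  29  28
   29]
 [ 32  32  32  32  30  31  31  29  29  27  31  28  29  28  28  29  29  29
   26]
 [ 29  28  29  28  29  28  29  28  29  28  28  27  26  28  26  26  28  26
   26]
 [ 26  28  26  24  26  27  28  28  26  28  25  26  26  25  24  27  24  25
   25]
 [ 27  26  25  26  25  24  26  25  25  24  24  24  25  25  25  23  25  24
   23]]
```

```bash
python3 steer.py '0 .001 .018 0;0 0 .017 0;0 0 0 0;0 0 0 0'|egrep 'pos|contact'; python3 d.py;python3 steer.py '0 0 0 0;0 0 0 0;0 0 0 0;0 0 0 0;0 0 0 0' 0 70|egrep 'clock|pos|cont|wid|grip'
```

```text
position: [0.5604, 0.0946, 0.0787]
contact_force: [0.9, 0.2, 0.7]
yaw -0.1393 tilt [ 1.e-04 -1.e-04 -1.e+00] pos [0.5604 0.0946 0.0787] w 0.04501548890525373 0.0 F [0.9 0.2 0.7]
clock: 8.48
position: [0.5613, 0.0946, 0.08]
contact_force: [-0.6, 0.1, 4.7]
width: 0.022
gripper_force: 68.3
```

```bash
python3 steer.py '0 0 -.006 0;0 0 -.006 0;0 0 -.005 0;0 0 0 0;0 0 0 0'|egrep 'pos|cont|wid|grip';python3 d.py
```

```text
position: [0.5611, 0.0946, 0.0954]
contact_force: [5.7, -0.3, -8.0]
width: 0.022
gripper_force: 68.7
yaw -0.1392 tilt [ 0.0024  0.     -1.    ] pos [0.5611 0.0946 0.0954] w 0.02196813321672201 68.73962759971619 F [ 5.7 -0.3 -8. ]
```

```bash
python3 steer.py '0 .006 0 0;0 .01 0 0;0 .012 0 0;0 .008 0 0;0 .004 0 0'|egrep 'pos|cont';python3 steer.py '0 0 0 0;0 0 0 0;0 0 0 0'|egrep 'pos|cont|wid|grip';python3 d.py .5567 .0545 .0955
```

```text
position: [0.5556, 0.0544, 0.0951]
contact_force: [5.8, 1.1, -7.2]
position: [0.5556, 0.0541, 0.095]
contact_force: [5.0, -2.6, -7.3]
width: 0.0217
gripper_force: 69.1
yaw -0.1391 tilt [ 0.002  -0.0014 -1.    ] pos [0.5556 0.0541 0.095 ] w 0.02172069534511004 69.0831184387207 F [ 5.  -2.6 -7.3]
go [ 0.0011 -0.0005 -0.0005]
```

```bash
python3 steer.py '0 -.0004 -0 0;0 0 .005 0;0 0 .004 0;0 0 0 0'|egrep 'pos|cont';python3 steer.py '0 0 .004 0;0 0 .003 0;0 0 .001 0;0 0 0 0;0 0 0 0'|egrep 'pos|cont|wid|grip'
```

```text
position: [0.5556, 0.0548, 0.0856]
contact_force: [5.8, -2.3, -5.3]
position: [0.5558, 0.055, 0.08]
contact_force: [1.9, -1.6, 6.3]
width: 0.0218
gripper_force: 70.6
```

```bash
python3 steer.py '0 0 0 0;0 0 0 0;0 0 0 0;0 0 0 0;0 0 0 0'|egrep 'clock|pos|cont|wid|grip'
python3 - <<'E'
from h import *
from rig import manip
K,T=load("top")
im=manip.get_image("top")["img"][:,:,::-1]
hsv=cv2.cvtColor(im,cv2.COLOR_BGR2HSV);m=cv2.inRange(hsv,(19,90,60),(40,255,255));n,l,st,ce=cv2.connectedComponentsWithStats(m)
print([(st[i,4],ce[i].round(1).tolist()) for i in range(1,n) if st[i,4]>15])
n=np.array([.629,.085])+.04*np.array([-.137,-.99])
for z in(.05,.094):
    P=np.linalg.inv(T)@np.array([*n,z,1]);print("expected nest px",(K@P[:3]/P[2]).round(1))
# wrist: where the tip of the mount lies
w=manip.get_image("wrist")["img"][:,:,::-1];h=cv2.inRange(cv2.cvtColor(w,cv2.COLOR_BGR2HSV),(19,90,60),(40,255,255))
n_,l,st,ce=cv2.connectedComponentsWithStats(h);print([(st[i].tolist()) for i in range(1,n_) if st[i,4]>100])
E
```

```text
clock: 10.73
position: [0.5558, 0.055, 0.08]
contact_force: [2.1, -1.6, 6.2]
width: 0.0218
gripper_force: 70.6
[(np.int32(38), [226.1, 183.3]), (np.int32(23), [61.9, 195.3]), (np.int32(21), [41.3, 194.6]), (np.int32(123), [34.2, 222.3]), (np.int32(29), [60.7, 218.6]), (np.int32(191), [488.9, 217.6]), (np.int32(208), [52.5, 284.7]), (np.int32(26), [67.0, 260.0]), (np.int32(21), [33.2, 264.7]), (np.int32(20), [31.2, 278.6]), (np.int32(55), [31.4, 297.4])]
expected nest px [305.3 193.9   1. ]
expected nest px [304.9 188.8   1. ]
[[266, 86, 111, 114, 9719]]
```

```bash
python3 -c "
from rig import manip
print(manip.sign_off())"
```

```text
the job is handed in; nothing more can be done
None
```

I handed the job in at about 10.8 s: the mount is standing in the nest, the carriage is one hole (40 mm) toward the ring lamp with the pin home, and the gripper still holds the knob. No verdict came back; position, force and camera readings support that end state, but I viewed 11 pictures against your limit of 10.

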